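Square a lino block into the galley corner and back it with a spacing bar

ROBOT

A 6-joint arm with a two-finger parallel gripper is mounted at the origin on the work surface. World frame = base frame: x ahead of the robot, y to its left, z up, the work surface at z = 0. Lengths are in m, angles in rad, forces in N, time in s.
With the tool pointing down it reaches from about 0.3 to 0.825 m from the base axis. Payload 5.4 kg.
Tool frame: the origin (TCP) lies at the very end of the fingers, on their centre line; the grasp point (between the pads) lies 19 mm behind it; z points along the fingers, x is the direction in which the jaws open and shut, and the axes are right-handed (so a half turn about z gives the same grasp; the last joint's range is limited). The gripper opens to 92 mm and grips with 3 to 60 N. Pads are 20 mm wide; open, the fingers measure 128 mm over their backs; the gripper's body (75 mm by 189 mm) begins 69 mm behind the grasp point.
Start: joints at [-1.482, 0.158, 1.597, -0, 1.386, -0.21], TCP at [0.169, -0.55, 0.215] pointing down, gripper open.
Joint ranges: [-2.91, 2.91], [-0.94, 2.29], [0.18, 2.7], [-1.29, 4.43], [0.17, 2.64], [-3, 3]. Speed limits (rad/s): [2.57, 2.57, 3.14, 3.14, 3.14, 3.14].

INTERFACE

Orientations are given as a rotation vector (axis times angle).
In Python, from workcell import bot gives the robot as it stands. Calls block until the motion is done:
- bot.goto(position, orientation): joint-space move of the TCP to a pose.
- bot.line_to(position, rot=None, max_speed=0.15): straight line of the TCP; rot=None keeps the orientation; max_speed is the mean speed in m/s.
- bot.set_joints(angles): joint-space move.
- bot.set_gripper(opening, newtons=None): opening from 0.0 (shut) to 1.0 (fully open); newtons is the grip in N (None keeps the last); returns when the fingers have stopped.
- bot.hold(seconds).
- bot.inverse_kinematics(position, orientation): joint angles nearest the present ones, or None.
- bot.read_camera(name): name is "scene" or "side" or "wrist"; returns a dict with "pixels" (420x560x3 uint8, blue, green, red), "fx", "fy", "cx", "cy" (pixels), "R" (3x3) and "t" (3): a world point X has camera coordinates R X + t. Camera axes: x right, y down, z forward; pixel columns grow to the right and rows downward; lengths in m; the calibration is good to about 2 mm. A picture is of the moment at which its call begins. There is no depth.
A pose or a line that the arm cannot do raises bot.MotionError and nothing moves.
- bot.job_done(): hands the job in, once; it reports no verdict.
Readings, each from a call of its own:
- bot.current_clock(): time.
- bot.current_joints(): joint angles.
- bot.current_joint_vel(): joint speeds.
- bot.current_effort(): joint torques, N m.
- bot.current_ee_pos(): TCP position.
- bot.current_tool_rot(): TCP orientation.
- bot.current_contact_force(): force on the tool from outside, world axes, zero at the start.
- bot.current_ft_torque(): the same for the moment, N m.
- bot.current_opening(): opening from 0.0 (shut) to 1.0 (fully open).
Only numpy, scipy, OpenCV 4.12 (cv2) and the standard library are available. Lean on these libraries where they do the work, as an engineer would, in place of code of your own. Each camera call takes 0.05 s, during which the arm holds its last target. There are 200 camera calls.

TASK

Get the lino block squared up for proofing: push it along the steel tray until it sits snug in the corner between the tray's closed end and its back rim, flush against both, and push the long wooden spacing bar up flat against the block's open-end side with the bar's far end touching the back rim. Only push with the fingertips, gently: do not grip, lift or tip either piece, and leave the short bar and everything else where it is.

Things in the scene. Friction and masses are not known exactly. Their poses are not given: they have to be found in the camera images.
- galley: Galley: steel tray, low rim on three sides, screwed down. Origin: tray centre, on the table top. x axis points to the back rim (long rim away from the robot), y to the closed short end (robot's left); the -y end is open. Turned up to 17 deg. Floor 3 mm, rim tops 17 above the table. Inner faces: back rim x = +110, robot-side rim x = -110, closed end y = +165; floor ends at y = -165 (mm).
- block: Lino block: plywood with a grey lino face, a rose in thin pale lines on it. 85 (its x) x 110 (its y) x 23 mm high, 0.12 to 0.24 kg, loose on the tray floor, 3 to 7 cm short of the back rim, 2 to 6 cm short of the closed end, turned up to 17 deg. Home, its axes lie along the tray's. Origin: centre of its underside. Slides at 1 to 2 N; askew, it can jam on a rim.
- long_bar: The long wooden spacing bar (printer's furniture): 100 long (its x) x 25 wide (its y) x 16 high, about 0.025 to 0.05 kg, loose on the tray floor between the block and the open end, lying along the tray's x within 12 deg, 1 to 6 cm short of the back rim. Origin: centre of its underside. Under 0.5 N slides it.
- short_bar: Bystander, loose: short wooden spacing bar lying in the tray near the robot-side rim and the open end; 60 long x 25 wide x 16 high, same wood as the long bar (mm). Origin: centre of its underside.
- tin_large: Bystander, loose: round ink tin, 82 diameter, 52 high, standing past the tray's closed end (mm). Origin: centre of its underside.
- tin_small: Bystander, loose: round ink tin, 66 diameter, 46 high, standing behind the back rim (mm). Origin: centre of its underside.
- baren: Bystander, loose: round wooden rubbing pad 96 diameter with a bar handle on top, 34 high, past the closed end (mm). Origin: centre of its underside.
- brayer: Bystander, loose: ink roller with red handle, about 200 long, 43 high, lying beyond the tray's open end (mm). Origin: centre of its underside, below the middle of its length.
- gouge: Bystander, loose: lino cutter with wooden bulb handle, 115 long, 30 high, lying behind the back rim (mm). Origin: centre of its underside, below the middle of its length.
- tape: Bystander, loose: roll of paper tape, 96 outside diameter, 24 high, lying flat between the robot and the tray (mm). Origin: centre of its underside.
Things that resemble listed ones, but are neither listed nor needed, are in the scene too. Leave any yellow look-alike of the block alone.

How it is judged:
By the outcome, as a careful person would: the job done as asked, in the order asked, and still so for the second after the job is handed in, with the robot touching nothing.
It also fails if it takes over 64 s, if anything falls off the work surface, if the arm or the gripper's body presses on something with over 40 N, if the wrist force passes 120 N, or if a joint passes its speed limit or range.

## Working session

There is one attempt and no reset: what is moved stays moved. The work goes in short steps, each a Python script; the robot and the scene stay as the last script left them, time stands still between calls to the robot, and variables do not carry over. Pictures are saved under pics/ and viewed, on a budget of 10 in all, crops included, one or two more only if the job needs it, and the job is handed in when it is done.

```bash
mkdir -p pics; ls; python3 - <<'E'
from workcell import bot
import cv2,numpy as np
a=bot.read_camera("scene");b=bot.read_camera("side")
for n,c in(("scene",a),("side",b)):
    cv2.imwrite(f"pics/{n}0.png",c["pixels"]); print(n,c["fx"],c["cx"],c["cy"],(-c["R"].T@c["t"]).round(3),c["R"].round(3).tolist())
print(bot.current_clock(),bot.current_contact_force(),bot.current_tool_rot())
E
```

```text
pics
scene 425.40659250314854 281.676548517861 205.06695170533575 [ 0.961 -0.474  0.764] [[0.801, 0.599, -0.017], [0.421, -0.582, -0.696], [-0.426, 0.55, -0.718]]
side 449.0838957860272 284.69498853746046 213.77054751531188 [-0.142  0.663  0.986] [[-0.675, -0.738, -0.003], [-0.529, 0.487, -0.695], [0.514, -0.467, -0.719]]
0.1 [ 0.7307674   0.045142   -0.44479126] [-2.52635870e+00  1.86536993e+00  1.66737680e-03]
```

View pics/scene0.png

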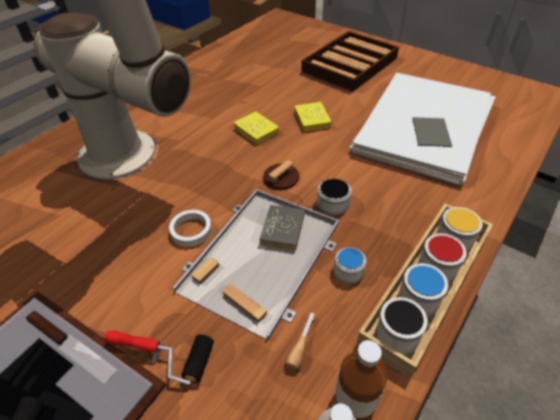

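View pics/side0.png

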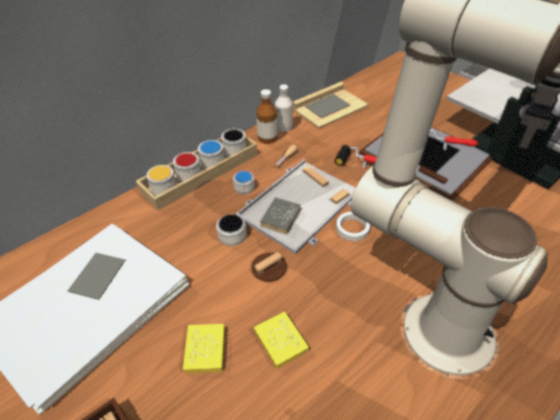

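The scene picture shows the tray with corners near (258,192), (338,222), (268,330) and (180,290). The block is at (283,227), the long bar at (245,302) and the short bar at (206,270). The side view agrees. Next I'll cast these points and go for a wrist view.

```bash
cat > h.py <<'E'
from workcell import bot
import cv2,numpy as np
from scipy.spatial.transform import Rotation as Ro
def cast(c,uv,z):
    uv=np.atleast_2d(uv).astype(float); R=np.array(c["R"]);t=np.array(c["t"])
    d=np.c_[(uv[:,0]-c["cx"])/c["fx"],(uv[:,1]-c["cy"])/c["fy"],np.ones(len(uv))]@R
    o=-R.T@t; return (o+d*((z-o[2])/d[:,2])[:,None])
def proj(c,X):
    p=np.atleast_2d(X)@np.array(c["R"]).T+np.array(c["t"]); return np.c_[c["fx"]*p[:,0]/p[:,2]+c["cx"],c["fy"]*p[:,1]/p[:,2]+c["cy"]]
def down(yaw): # tool x axis at world angle yaw, z down
    return Ro.from_matrix(np.array([[np.cos(yaw),np.sin(yaw),0],[np.sin(yaw),-np.cos(yaw),0],[0,0,-1]])).as_rotvec()
E
python3 - <<'E'
from h import *
c=bot.read_camera("scene")
P=cast(c,[(258,192),(338,222),(268,330),(180,290)],.017); print(P.round(3), P.mean(0).round(3))
print(np.linalg.norm(np.diff(P,axis=0),axis=1))
print("block,long,short",cast(c,[(283,225),(245,302),(206,270)],.02).round(3))
w=bot.read_camera("wrist"); T=bot.current_ee_pos(); Rt=Ro.from_rotvec(bot.current_tool_rot()).as_matrix()
print("cam in tool",Rt.T@(-w["R"].T@w["t"]-T),"fwd in tool",Rt.T@w["R"][2],"right",Rt.T@w["R"][0],w["fx"],"toolx",Rt[:,0])
E
```

```text
[[ 0.441  0.1    0.017]
 [ 0.658  0.131  0.017]
 [ 0.694 -0.183  0.017]
 [ 0.493 -0.22   0.017]] [ 0.572 -0.043  0.017]
[0.21855758 0.31586974 0.20462211]
block,long,short [[ 0.56   0.046  0.02 ]
 [ 0.621 -0.163  0.02 ]
 [ 0.504 -0.153  0.02 ]]
cam in tool [-0.00039332 -0.06801365 -0.17066265] fwd in tool [2.36336730e-04 2.46944571e-01 9.69029578e-01] right [ 9.99999244e-01  1.11109865e-03 -5.27038948e-04] 342.2600826250246 toolx [ 0.29438479 -0.95568629 -0.00114345]
```

```bash
python3 - <<'E'
from h import *
yaw=np.radians(-81)
bot.goto([0.55,-0.045,0.20],down(yaw))
bot.hold(0.2)
w=bot.read_camera("wrist"); cv2.imwrite("pics/w1.png",w["pixels"])
import pickle; pickle.dump(w,open("w1.pkl","wb"))
print(bot.current_clock(),bot.current_joints(),bot.current_ee_pos(),bot.current_contact_force())
E
```

```text
2.7083 [-3.01487482e-01  1.10007432e-01  1.67965116e+00 -3.46534784e-05
  1.35189051e+00  1.11301433e+00] [ 0.54999951 -0.04547958  0.20000426] [0.56464502 1.096881   0.68362252]
```

View pics/w1.png

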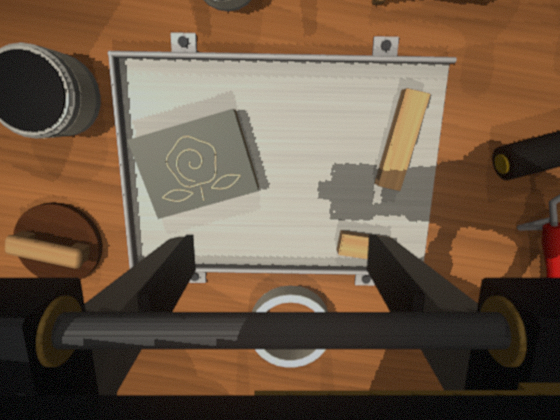

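The wrist view shows the whole tray. The back rim runs along row ~58 (cols 112–455) and the closed end along col ~115–132. The block is centred near (195,165), the long bar at (404,138) and the short bar at (354,245). I'll fit these now.

```bash
cat > m.py <<'E'
from h import *
def quad(mask,k=5):
    m=cv2.morphologyEx(mask,cv2.MORPH_OPEN,np.ones((k,k),np.uint8))
    cs=cv2.findContours(m,cv2.RETR_EXTERNAL,cv2.CHAIN_APPROX_NONE)[0]
    return max(cs,key=cv2.contourArea) if cs else None
def rect(c,cnt,z):
    P=cast(c,cnt[:,0,:],z)[:,:2]
    (x,y),(a,b),ang=cv2.minAreaRect((P*1000).astype(np.float32))
    if a<b: ang+=90
    return np.array([x,y])/1000,(max(a,b),min(a,b)),(ang+90)%180-90   # centre, sizes mm, angle of long side
def tray_frame(c,back,end,z=.003):
    # back,end: pixel points on back-rim / closed-end inner foot
    B=cast(c,back,z)[:,:2];E=cast(c,end,z)[:,:2]
    fb=cv2.fitLine(B.astype(np.float32),cv2.DIST_HUBER,0,.001,.001).ravel();fe=cv2.fitLine(E.astype(np.float32),cv2.DIST_HUBER,0,.001,.001).ravel()
    return fb,fe
E
python3 - <<'E'
from m import *
import pickle
w=pickle.load(open("w1.pkl","rb"));im=w["pixels"];g=cv2.cvtColor(im,cv2.COLOR_BGR2GRAY);hsv=cv2.cvtColor(im,cv2.COLOR_BGR2HSV)
roi=np.zeros_like(g);roi[62:268,122:450]=255
for (u,v) in [(195,150),(160,190),(255,170),(235,110),(140,115),(404,138),(300,100),(300,220),(350,190),(354,245)]: print((u,v),im[v,u],hsv[v,u])
print("col300",g[48:72,300].tolist(),"row230",g[230,112:145].tolist(),"row80",g[80,105:140].tolist(),"col260b",g[258:276,260].tolist())
bar=((hsv[...,1]>90)&(roi>0)).astype(np.uint8)*255
blk=((g<105)&(hsv[...,1]<90)&(roi>0)).astype(np.uint8)*255; blk[:,300:]=0
o=im.copy()
cb=quad(blk,7); cl=quad(np.where(np.arange(420)[:,None]<205,bar,0).astype(np.uint8),3); cv2.drawContours(o,[cb,cl],-1,(0,0,255),1)
print("block",rect(w,cb,.026),"long",rect(w,cl,.019))
cv2.imwrite("pics/w1o.png",cv2.resize(o[40:280,100:460],None,fx=2.2,fy=2.2,interpolation=cv2.INTER_NEAREST))
E
```

```text
(195, 150) [124 151 158] [ 24  55 158]
(160, 190) [108 121 122] [ 28  29 122]
(255, 170) [81 88 93] [18 33 93]
(235, 110) [73 86 92] [21 53 92]
(140, 115) [185 197 192] [ 43  16 197]
(404, 138) [107 163 193] [ 20 114 193]
(300, 100) [176 192 195] [ 25  25 195]
(300, 220) [174 191 195] [ 24  27 195]
(350, 190) [102 112 113] [ 27  25 113]
(354, 245) [103 157 194] [ 18 120 194]
col300 [102, 102, 97, 93, 93, 92, 118, 152, 179, 175, 156, 112, 71, 83, 131, 164, 173, 171, 172, 174, 176, 176, 177, 178] row230 [108, 111, 112, 115, 116, 113, 113, 110, 105, 108, 107, 108, 107, 124, 165, 177, 152, 115, 74, 51, 45, 46, 61, 89, 106, 108, 108, 110, 128, 173, 190, 192, 192] row80 [62, 65, 57, 61, 57, 94, 161, 186, 167, 125, 83, 49, 40, 36, 36, 49, 82, 98, 105, 97, 97, 118, 172, 189, 194, 191, 191, 191, 192, 191, 190, 189, 190, 190, 190] col260b [159, 165, 167, 166, 158, 140, 102, 70, 61, 66, 89, 131, 168, 177, 157, 118, 107, 110]
block (array([0.45763681, 0.06852492]), (72.57090759277344, 31.30311393737793), -70.18204879760742) long (array([ 0.61397638, -0.1589922 ]), (99.26319122314453, 28.742740631103516), -3.6953582763671875)
```

View pics/w1o.png

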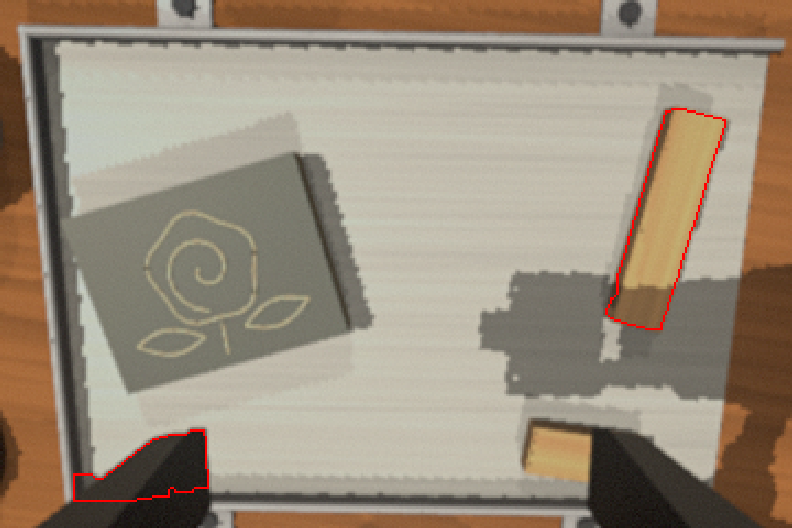

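The overlay shows the block top as a clean quad with corners near (132,138), (235,110), (259,189) and (159,219). My block mask was wrong because it caught the finger, but the long bar outline is good. I'll fix the block mask and fit the rim's inner top edges.

```bash
cat >> m.py <<'E'
def ridge(g,start,step,n=14):
    # walk from start along step; edge just past the brightest rim-top pixel (half drop), subpixel
    p=np.array([g[int(start[1]+step[1]*i),int(start[0]+step[0]*i)] for i in range(n)],float)
    k=int(np.argmax(p)); j=k
    h=(p[k]+p[k:].min())/2
    while j+1<n and p[j+1]>h: j+=1
    if j+1>=n: return None
    f=j+(p[j]-h)/(p[j]-p[j+1]); return np.array(start)+np.array(step)*f
def fit(P): 
    f=cv2.fitLine(P.astype(np.float32),cv2.DIST_HUBER,0,.001,.001).ravel().astype(float); return f[2:],f[:2]
E
python3 - <<'E'
from m import *
import pickle,json
w=pickle.load(open("w1.pkl","rb"));im=w["pixels"];g=cv2.GaussianBlur(cv2.cvtColor(im,cv2.COLOR_BGR2GRAY),(3,3),0)
L={}
L['back']=[ridge(g,(u,51),(0,1),11) for u in list(range(210,360,5))]
L['end']=[ridge(g,(int(113+(v-80)*.1)-7,v),(1,0),13) for v in range(75,240,5)]
L['rob']=[ridge(g,(u,275),(0,-1),12) for u in range(215,245,3)]
F={}
for k,p in L.items():
    p=np.array([q for q in p if q is not None]); P=cast(w,p,.017)[:,:2]; F[k]=fit(P); a=F[k]
    n=np.array([-a[1][1],a[1][0]]); print(k,len(P),a[0].round(4),np.degrees(np.arctan2(*a[1][::-1])).round(2),"rms mm",(1000*np.std((P-a[0])@n)).round(2))
# tray yaw
ab=F['back'][1];ab=ab*np.sign(ab[1]); ae=F['end'][1];ae=ae*np.sign(ae[0])
y1=np.arctan2(-ab[0],ab[1]);y2=np.arctan2(ae[1],ae[0]); yaw=y1
print("yaw",np.degrees([y1,y2]))
ex=np.array([np.cos(yaw),np.sin(yaw)]);ey=np.array([-ex[1],ex[0]])
xb=F['back'][0]@ex; ye=F['end'][0]@ey; print("width", (xb-F['rob'][0]@ex)*1000)
O=ex*(xb-.110)+ey*(ye-.165); print("origin",O)
# block
hsv=cv2.cvtColor(im,cv2.COLOR_BGR2HSV)
C=cast(w,[(131.8,137.7),(235,109.5),(259,189),(158.6,218.6)],.026)[:,:2]
A=np.array([ex,ey]); 
print("block corners tray mm",((C-O)@A.T*1000).round(1).tolist(),"sides",np.linalg.norm(np.roll(C,-1,0)-C,axis=1).round(4))
d=C[0]-C[1]; print("block centre tray",((C.mean(0)-O)@A.T*1000).round(1),"yaw rel",np.degrees(np.arctan2(-(d@ex),d@ey)).round(1))
Lc=np.array([.61398,-.15899]);print("long tray",((Lc-O)@A.T*1000).round(1),"yaw rel",-3.7-np.degrees(yaw))
S=cast(w,[(524/2.2+100,470/2.2+40),(530/2.2+100,424/2.2+40)],.019)[:,:2];print("short closed-side corners",((S-O)@A.T*1000).round(1).tolist())
json.dump(dict(O=O.tolist(),yaw=float(yaw)),open("tray.json","w"))
E
```

```text
back 30 [ 0.6725 -0.0282] -82.13 rms mm 0.09
end 33 [0.5618 0.1215] 7.92 rms mm 0.09
rob 10 [ 0.4471 -0.0025] -82.15 rms mm 0.02
yaw [7.86554786 7.92078012]
width 219.6896715804509
origin [ 0.56371014 -0.04482003]
block corners tray mm [[32.7, 149.3], [61.4, 46.8], [-16.8, 23.4], [-50.4, 128.7]] sides [0.1064 0.0817 0.1105 0.0856]
block centre tray [ 6.7 87.1] yaw rel 15.6
long tray [  34.2 -120. ] yaw rel -11.565547864309476
short closed-side corners [[-89.3, -63.5], [-65.0, -65.0]]
```

Checks: tray width comes out at 219.7 mm against 220 given, the block at 85×108 and the long bar at 99 long, so the frame is good. I'll push the block along +y with two part-open fingers, squaring it.

```bash
cat > p.py <<'E'
from m import *
import json
_t=json.load(open("tray.json"));O=np.array(_t["O"]);Y=_t["yaw"]
ex=np.array([np.cos(Y),np.sin(Y)]);ey=np.array([-ex[1],ex[0]])
W=lambda x,y,z:[*(O+ex*x/1000+ey*y/1000),z/1000]
RY=down(Y)            # fingers spread along tray x: push +y
RX=down(Y-np.pi/2)    # fingers spread along tray y: push +x
def force(n=6):
    f=[]
    for _ in range(n): bot.hold(.01); f.append(bot.current_contact_force())
    return np.mean(f,0)
def push(x,y,z,d,dist,step,lim,speed=.05,floor=0):
    """push from (x,y) along 'x'/'y' by dist mm in steps, stop at lim N above tare (ignored before floor mm)"""
    u=ex if d=='x' else ey; f0=force(); s=0;log=[]
    while s<dist:
        s=min(s+step,dist); 
        bot.line_to(W(x+(s if d=='x' else 0),y+(s if d=='y' else 0),z),max_speed=speed)
        f=-(force(4)-f0)[:2]@u; log.append((round(s,1),round(float(f),1)))
        if f>lim and s>=floor: break
    return s,log
E
python3 - <<'E'
from p import *
bot.set_gripper(40/92)
bot.goto(W(12,-8,60),RY); bot.line_to(W(12,-8,10),max_speed=.1)
t=bot.current_clock()
s,l=push(12,-8,10,'y',46,5.75,6,.06); print(s,l,t,bot.current_clock(),bot.current_opening())
w=bot.read_camera("wrist");cv2.imwrite("pics/w2.png",w["pixels"])
E
```

```text
40.25 [(5.8, 0.1), (11.5, -0.5), (17.2, 0.3), (23.0, -0.2), (28.8, -0.3), (34.5, -0.3), (40.2, 7.5)] 5.625 7.6583 0.43294080452271444
```

View pics/w2.png

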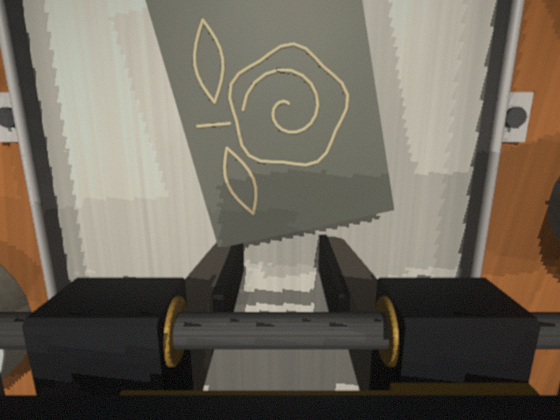

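Block is still about 13° askew. Its lower-left corner, at (220,245), is on the left finger and its far corner has just met the closed end. That gives a squaring couple, so I'll continue in fine steps with a force watch.

```bash
python3 - <<'E'
from p import *
def cont(y0,n):
    for i in range(n):
        y=y0+1.5*(i+1); bot.line_to(W(12,y,10),max_speed=.05); f=-force(4)[:2]; print(y,(f@ey).round(1),(f@ex).round(1),end=' | ')
        if f@ey>11: break
print(force()); cont(32.25,9)
print(bot.current_clock())
w=bot.read_camera("wrist");cv2.imwrite("pics/w3.png",w["pixels"])
E
```

```text
[-2.9544275  -8.01644404  1.53069676]
33.75 11.8 5.4 | 8.0417
```

View pics/w3.png

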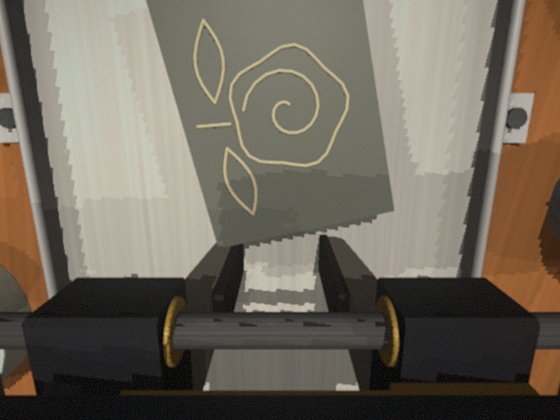

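No change: the block is wedged between the finger and the closed end at 12 N, so I stop there. I'll back off and push +x on the robot-side face. Contact then starts at the high-y corner, which turns the block square.

```bash
python3 - <<'E'
from p import *
bot.line_to(W(12,15,10),max_speed=.1); bot.line_to(W(12,15,60),max_speed=.2)
bot.set_gripper(60/92)
bot.goto(W(-68,105,60),RX); bot.line_to(W(-68,105,10),max_speed=.1)
s,l=push(-68,105,10,'x',60,4,6,.06); print(s,l,bot.current_clock())
w=bot.read_camera("wrist");cv2.imwrite("pics/w4.png",w["pixels"])
E
```

```text
60 [(4, -0.3), (8, -0.1), (12, 0.1), (16, -0.1), (20, -0.1), (24, -0.1), (28, 0.1), (32, 0.3), (36, 0.1), (40, 0.1), (44, 0.0), (48, 0.2), (52, 0.5), (56, -0.1), (60, -0.0)] 15.7583
```

View pics/w4.png

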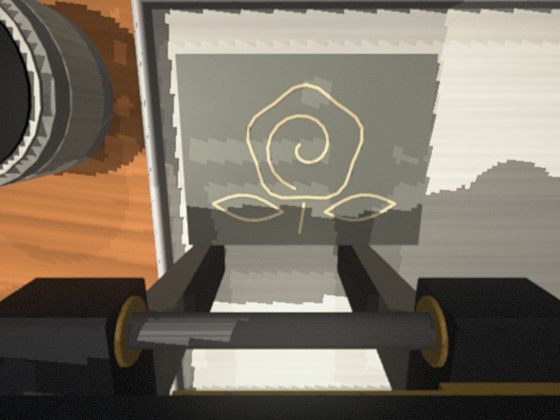

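Block is now square on both fingers, with a clear gap to the back rim at the top (rows 15–55) and a small one to the closed end at col ~170. I'll continue +x to the rim, then +y to the closed end, then a light +x again.

```bash
python3 - <<'E'
from p import *
s1,l=push(-8,105,10,'x',18,6,5,.06); x=-8+s1; 
s2,l2=push(x,105,10,'x',12,1,4,.05); print(s1,l,x+s2,l2)
bot.line_to(W(x-12,105,10),max_speed=.1);bot.line_to(W(x-12,105,50),max_speed=.2)
bot.set_gripper(40/92)
bot.goto(W(64,20,50),RY); bot.line_to(W(64,20,10),max_speed=.1)
s3,l3=push(64,20,10,'y',16,4,5,.06)
y=20+s3; s4,l4=push(64,y,10,'y',16,1,4,.05); print(l3,y+s4,l4)
print(bot.current_clock())
w=bot.read_camera("wrist");cv2.imwrite("pics/w5.png",w["pixels"])
E
```

```text
18 [(6, 0.0), (12, 0.4), (18, -0.2)] 17 [(1, 0.3), (2, 0.7), (3, -0.3), (4, -0.3), (5, -0.3), (6, 2.4), (7, 5.9)]
[(4, -0.4), (8, -0.5), (12, -0.4), (16, -0.7)] 46 [(1, -0.0), (2, 0.4), (3, 0.2), (4, 0.0), (5, -0.1), (6, -0.1), (7, 0.4), (8, 0.4), (9, 0.7), (10, 5.4)]
26.0167
```

View pics/w5.png

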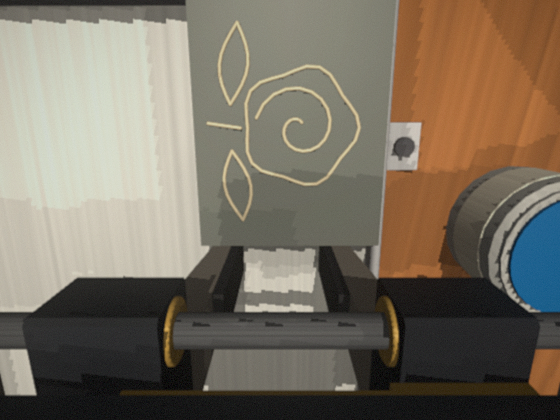

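The contact positions (TCP x=16–17, y≈46) match the predicted home pose (15, 45) plus slight compliance. The picture shows the block flush along the back rim, with its right edge at col ~390 on the rim and its top at the closed end. Next, the long bar.

```bash
cat >> p.py <<'E'
def seebar():
    w=bot.read_camera("wrist");hsv=cv2.cvtColor(w["pixels"],cv2.COLOR_BGR2HSV);im=w["pixels"]
    m=((hsv[...,1]>80)&(hsv[...,0]>12)&(hsv[...,0]<30)&(hsv[...,2]>60)).astype(np.uint8)*255
    # keep only tray interior (top of bar height)
    poly=proj(w,[W(-105,-160,19),W(106,-160,19),W(106,160,19),W(-105,160,19)]).astype(np.int32)
    k=np.zeros_like(m);cv2.fillPoly(k,[poly],255); c=quad(m&k,3)
    if c is None: return None,w
    P=(cast(w,c[:,0,:],.019)[:,:2]-O)@np.array([ex,ey]).T*1000
    return (cv2.minAreaRect(P.astype(np.float32)),P.min(0).round(1),P.max(0).round(1)),w
E
python3 - <<'E'
from p import *
bot.line_to(W(64,34,10),max_speed=.1);bot.line_to(W(64,34,50),max_speed=.2)
bot.set_gripper(50/92)
bot.goto(W(36,-159,50),RY); bot.line_to(W(36,-159,9),max_speed=.1)
s,l=push(36,-159,9,'y',164,41,3,.08); print(l,bot.current_clock())
r,w=seebar(); print(r); cv2.imwrite("pics/w6.png",w["pixels"])
E
```

```text
[(41, -0.2), (82, -0.4), (123, 0.4), (164, 0.4)] 31.2167
(((29.851423263549805, 31.249008178710938), (99.656982421875, 27.38071060180664), 0.35779672861099243), array([-19.9,  17.4]), array([79.7, 45.1]))
```

View pics/w6.png

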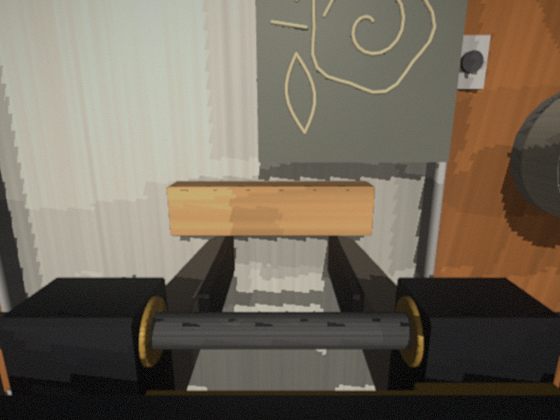

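Bar is square on both fingers (rows 183–235). It sits 30 mm short of the rim (x −20..80) and about 13 mm short of the block. Next: up to near the block, along x to the rim, then y flat against the block.

```bash
python3 - <<'E'
from p import *
bot.line_to(W(36,18,9),max_speed=.06)
bot.line_to(W(36,6,9),max_speed=.12);bot.line_to(W(36,6,45),max_speed=.25)
bot.set_gripper(0)
bot.goto(W(-44,40.5,45),RX); bot.line_to(W(-44,40.5,9),max_speed=.12)
s,l=push(-44,40.5,9,'x',39,13,2.5,.07); x=-44+s
s2,l2=push(x,40.5,9,'x',9,1,2,.05); x+=s2; print(l,x,l2)
bot.line_to(W(x-12,40.5,9),max_speed=.12);bot.line_to(W(x-12,40.5,45),max_speed=.25)
bot.set_gripper(50/92)
bot.goto(W(58,5,45),RY); bot.line_to(W(58,5,9),max_speed=.12)
s,l=push(58,5,9,'y',12,6,2.5,.06);y=5+s
s,l2=push(58,y,9,'y',7,1,2.5,.05); y+=s; print(l,y,l2,bot.current_clock())
r,w=seebar(); print(r)
E
```

```text
[(13, 0.2), (26, -0.0), (39, 0.3)] 2 [(1, -0.4), (2, -0.1), (3, -0.5), (4, -0.5), (5, -0.4), (6, 0.2), (7, 4.8)]
[(6, 0.5), (12, 0.3)] 21 [(1, 0.6), (2, -0.2), (3, -0.1), (4, 5.4)] 43.0833
(((57.992794036865234, 43.61720275878906), (27.420122146606445, 96.22352600097656), 89.93742370605469), array([ 9.9, 29.9]), array([106.1,  57.4]))
```

Bar near end is at x=9.9 (home is 10), and both contacts are where expected. I'll retreat and check from above.

```bash
python3 - <<'E'
from p import *
bot.line_to(W(58,8,9),max_speed=.1);bot.line_to(W(58,8,50),max_speed=.25)
bot.goto(W(30,75,185),RX); bot.hold(.2)
r,w=seebar(); im=w["pixels"]; print(r,bot.current_clock(),force())
q=proj(w,[W(110,165,17),W(110,0,17),W(-60,165,17),W(110,55,26),W(25,165,26),W(25,55,26),W(110,30,19),W(10,30,19)]);print(q.round(1).tolist())
cv2.imwrite("pics/w7.png",cv2.resize(im[0:260,60:460],None,fx=2,fy=2,interpolation=cv2.INTER_CUBIC))
E
```

```text
(((58.90987014770508, 42.24839782714844), (24.53652000427246, 95.70950317382812), 89.9200668334961), array([11., 30.]), array([106.8,  54.6])) 45.4583 [-0.29537664  0.00048753  0.11716805]
[[185.7, 104.6], [359.6, 104.5], [196.8, 269.9], [302.2, 104.2], [189.3, 194.2], [301.0, 194.1], [328.3, 104.4], [325.0, 207.0]]
```

View pics/w7.png

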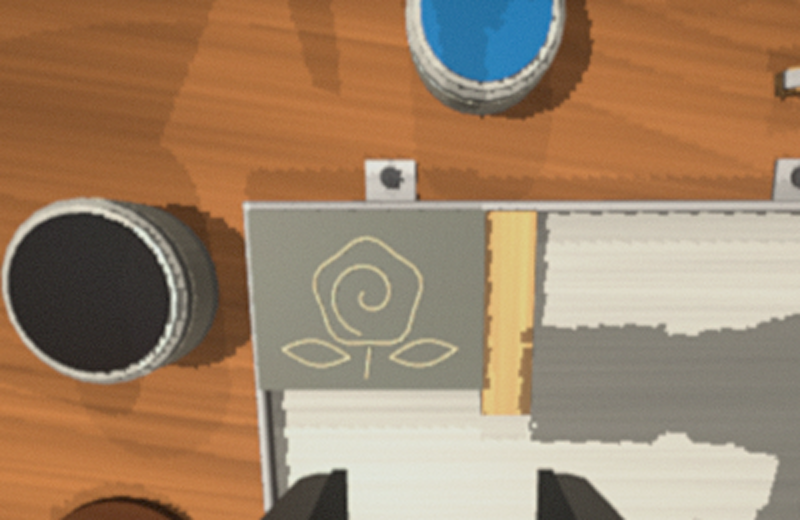

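The picture shows the block flush in the corner: its open robot-side corner is at crop (483,388), against (482,388) predicted for home. The bar is flat against the block and reaches the back rim, with its near end at row 414, also as predicted. I'm handing in.

```bash
python3 -c "
from workcell import bot
bot.job_done(); print(bot.current_clock())"
```

```text
the job is handed in; nothing more can be done
the job is handed in; nothing more can be done
```

The job is handed in. The block sits in the corner against the closed end and the back rim, with the long bar flat against its open-end side and touching the back rim.

**How it went:** The first push along the tray wedged the block askew against the closed end, and the force reached about 12 N before I stopped. I backed off, squared it with a two-finger push from the robot side, then pushed it to the back rim and on to the closed end. The long bar went up near the block, then along to the back rim, then flat against the block. I never gripped or lifted either piece.

**Last checks:**
- **Contacts:** The final contacts read about 5–6 N on the block and about 5 N on the bar. Each came within 1–2 mm of where I predicted.
- **Overhead view:** The block's free corner is within about 1 px of its home position. The bar's near end measured x = 11 mm there and 9.9 mm in the view before, against 10 expected. It spans y = 30.0 to 54.6 mm, against 30 to 55.
- **Bystanders:** I never pushed the short bar or anything else. I did not measure them again, and the short bar was not in the last view.
- **Robot:** It stood clear with no contact force. The clock was at about 45.5 s of 64 s just before hand-in.

No final check failed or disagreed.

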